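# Run the hot steeping can over the jug and leave it hanging still

## Robot

A 7-joint arm with a two-finger parallel gripper is mounted at the origin on the work surface. World frame = base frame: x ahead of the robot, y to its left, z up, the work surface at z = 0. Lengths are in m, angles in rad, forces in N, time in s.
With the tool pointing down it reaches from about 0.4 to 0.85 m from the base axis. Payload 10.4 kg.
Tool frame: the origin (TCP) lies between the finger pads; the fingertips stand 17 mm ahead of it and the grasp point (between the pads) lies 2 mm behind it (ctrl.tip_extent is the distance from the TCP to the fingertips, in m); z points along the fingers, y is the line along which they close (so a half turn about z gives the same grasp; the last joint's range is limited). The gripper opens to 85 mm and grips with 20 to 120 N. Pads are 22 mm wide; open, the fingers measure 114 mm over their backs; the gripper's body (76 mm by 85 mm) begins 54 mm behind the grasp point. The pads swing forward as they close: fully open they stand 13 mm farther back than shut.
Start: joints at [-0.023, 0.332, -0.065, 1.46, 0.022, 1.35, -0.088], TCP at [0.625, 0, 0.248] pointing down, gripper open.
Joint ranges: [-2.6, 2.6], [-0.5, 2.12], [-1.47, 1.34], [0.16, 2.42], [-1.27, 4.41], [0.06, 2.06], [-2.6, 2.6]. Speed limits (rad/s): [2.22, 2.22, 2.79, 2.79, 3.14, 3.14, 3.14].

## Interface

Orientations are given as a 3x3 rotation matrix whose columns are the frame's x, y, z axes.
In Python, from workcell import ctrl, optics, ticket gives the robot as it stands.
- The arm moves only by the tool servo_tool, never from a script. Its argument "moves" is a list of rows, each an object with "slide": the shift along the tool's x, y, z in cm, a list of three; "rot": the turn, a rotation vector about the tool's x, y, z in rad, a list of three. In form: [{"slide": [dx, dy, dz], "rot": [wx, wy, wz]}, ...]. A call has 1 to 10 rows; each row is the pose to reach, as a shift and turn from the pose commanded when the call began, along the tool's axes at that moment; what a row does not reach only later rows make up. A row lasts 1/8 s, in which the tool goes at most 62.5 mm and 10.7 degrees, less where a joint would pass 70% of its speed; a pose out of reach is approached as far as the arm can. A call with a gripper value outside its range is refused whole. "gripper" is the finger opening in cm, from 0 to 8.54, set as the call begins (left out, the last holds). The fingers move at their own pace and stop on an object; "force" is the grip in N (left out, the last holds). Time passes only in rows, so rows that repeat a pose let the fingers close. It gives the time, the measured TCP pose, the force, the opening and the grip force at its end, in the units of the state.
- ctrl.observe(): the state, without advancing time (a new reading comes with each control period).
- optics.capture(name): name is "scene" or "side" or "wrist"; returns a dict with "img" (420x560x3 uint8, red, green, blue), "intrinsics" (3x3 intrinsics, pixels), "eye" and "attitude" of the camera in the world; the wrist camera has in their place "hand_eye" (4x4, takes a point from camera to tool coordinates, whose origin is the TCP and whose axes are the flange's). Camera axes: x right, y up, looking along -z (the intrinsics and any distortion apply to the point x, -y, -z); pixel columns grow to the right and rows downward; lengths in m; the calibration is good to about 2 mm. A picture is of the moment at which its call begins: read the wrist's pose just before it. There is no depth.
- ticket.finish_job(): hands the job in; it is judged then, once.
The state is a dict: "time_s": time; "joint_positions": joint angles; "joint_vel": joint speeds; "joint_torque": joint torques, N m; "tool_pos": TCP position; "orientation": TCP orientation; "force": force on the tool from outside, world axes, zero at the start; "wrist_torque": the same for the moment, N m; "grip_width": finger opening in m; "grip_force": force on a finger pad.
Only numpy, scipy, OpenCV 4.12 (cv2) and the standard library are available. Lean on these libraries where they do the work, as an engineer would, in place of code of your own. Each camera call takes 0.05 s, during which the arm holds its last target. There are 200 camera calls.

## Task

The hot steeping can hangs on the rail trolley with its drain spout dipping into the drip pot; its last runnings are wanted in the white measuring jug. Take the trolley by its handle, draw the can out of the pot and along the rail, and bring it to a stop with the spout centred over the jug: keep it hanging there without swinging for a good three seconds, then let go of the handle and leave it still. The can is scalding, so do not touch it, do not let it swing wildly, and leave pot and jug standing where they are.

Things in the scene. Friction and masses are not known exactly. Their poses are not given: they have to be found in the camera images.
- rail: Overhead steel rail (41 mm wide, 1160 mm long, underside 566 mm above the table) on two posts 530 mm either side of its middle, fixed to the table. Origin on the table under the rail's middle; its y axis runs along the rail, x across it (away from the robot), z up. It stands turned by up to 0.1 rad.
- trolley (a joint): Travel of the wheeled trolley in m: 0 at the start (300 mm from the rail's middle towards the rail's +y, can over the drip pot), growing towards the rail's -y; stops at -0.06 and 0.70. Trolley 1.2 kg, rolling friction about 2 N plus 2 N per m/s, so it stays where it is left.
- handle (a point): Middle of the towing handle's black rubber grip: a level rod along the rail's x, 26 mm thick, 115 mm long, 270 mm above the table, rigid on the trolley, 230 mm in front (robot side) of the rail's centre line. Grip it from above, fingers closing along the rail. A 16 mm upright drop bar joins the rod to the trolley 135 mm behind the grip's middle (the can hangs beyond it).
- can: Closed steel can, 124 mm wide, hanging by a rigid bail on the trolley's hook pin. Origin: lower tip of its drain spout (22 mm stub), 120 mm above the table; z points up to the pin, 400 mm above it on the rail's centre line. It turns about x (rail's x) only, positive carries the spout to +y. About 0.8 kg, centre of mass 303 mm below the pin, swings like a 0.312 m pendulum, hardly damped.
- drip_pot: Heavy steel pot (1.8 kg), 104 mm outer diameter, 4 mm wall, 128 mm high, standing free on the table under the can at the start. Origin: centre of its underside. The spout dips 8 mm below its rim: as the trolley is pulled away the spout catches on the rim until the can leans about 0.2 rad, then slips over it and swings.
- jug: White plastic measuring jug, mouth 110 mm in diameter, 100 mm high, one handle, standing free on the table on the rail's line, 330 to 490 mm from the drip pot; the hanging spout passes 20 mm above its rim. Origin: centre of its underside.

How it is judged:
On the way:
1. the can hangs still with its spout centred over the jug for 3 s (horizontal distance between can and jug below 0.025 m and angular speed of can below 0.2 rad/s), for 3 s.
At the end, for the whole second after the job is handed in: The handle is released and the can hangs plumb (within 0.06 rad) and still (under 0.2 rad/s), spout within 25 mm of the jug's axis; jug and drip pot stand upright (all of step 1 and angle between can's own z axis and vertical below 0.06 rad and angle between each of jug, drip_pot's own z axis and vertical below 0.1 rad); the robot touches nothing.
It fails at once if the robot touches the hot can (contact force between any of the arm, the fingers and can above 0.5 N).
It fails at once if the can swings wildly (more than 0.5 rad) (angle between can's own z axis and vertical above 0.5 rad).
It fails at once if the jug is shifted more than 30 mm (distance of jug from where it was at the start of the episode above 0.03 m).
It fails at once if the drip pot is shifted more than 40 mm or tipped (distance of drip_pot from where it was at the start of the episode above 0.04 m or angle between drip_pot's own z axis and vertical above 0.3 rad).
It also fails if it takes over 38 s, if anything falls off the work surface, if the arm or the gripper's body presses on something with over 40 N, if the wrist force passes 120 N, or if a joint passes its speed limit or range.

## Working session

There is one attempt and no reset: what is moved stays moved. The work goes in short steps, Python scripts to look and compute and a tool call to move; the robot and the scene stay as the last step left them, time stands still between calls to the robot, and variables do not carry over. Pictures are saved under pics/ and viewed, at most 10 in all, crops included, and the job is handed in when it is done.

Besides the shell and the picture viewer there is one more tool, called after "Emit:" as name(argument=value, ...) on one line, values as JSON. servo_tool: Moves the arm, as the interface text tells. Its arguments: {"type":"object","properties":{"moves":{"type":"array"},"gripper":{"type":"number"},"force":{"type":"number"}},"required":["moves"]}

```bash
mkdir -p pics
cat > h.py <<'E'
import numpy as np, cv2
from workcell import ctrl, optics, ticket
def cap(n,f):
    s=ctrl.observe(); c=optics.capture(n); cv2.imwrite('pics/'+f,c['img'][:,:,::-1])
    K=np.array(c['intrinsics'])
    np.savez('pics/'+f[:-4]+'.npz',K=K,**{k:np.array(v) for k,v in c.items() if k not in('img','intrinsics')},tp=s['tool_pos'],R=s['orientation'])
    return c,s
def load(f): return np.load('pics/'+f+'.npz',allow_pickle=True)
def ray(f,u,v):
    c=load(f); K=c['K']; d=np.linalg.solve(K,[u,v,1]); d=np.array([d[0],-d[1],-d[2]])
    return c['eye'],c['attitude']@d
def proj(f,P):
    c=load(f); p=c['attitude'].T@(np.array(P)-c['eye']); q=c['K']@[p[0],-p[1],-p[2]]; return q[:2]/q[2]
def atz(f,u,v,z):
    e,d=ray(f,u,v); return e+d*(z-e[2])/d[2]
def tri(*obs):
    A=0;b=0
    for o in obs:
        e,d=ray(*o); d=d/np.linalg.norm(d); M=np.eye(3)-np.outer(d,d); A=A+M;b=b+M@e
    return np.linalg.solve(A,b)
E
python3 - <<'E'
from h import *
for n in('scene','side'):
    c,s=cap(n,n+'0.png'); print({k:v for k,v in c.items() if k!='img'})
print(s)
E
```

```text
{'intrinsics': array([[394.74492732,   0.        , 279.11602659],
       [  0.        , 394.74492732, 210.31281772],
       [  0.        ,   0.        ,   1.        ]]), 'eye': array([1.31683167, 0.20085852, 0.70908171]), 'attitude': array([[-0.158031  , -0.60376543,  0.78134084],
       [ 0.98737985, -0.10492062,  0.11862836],
       [ 0.01035506,  0.79022716,  0.61272654]])}
{'intrinsics': array([[457.78516655,   0.        , 281.47997449],
       [  0.        , 457.78516655, 211.36040107],
       [  0.        ,   0.        ,   1.        ]]), 'eye': array([0.07132344, 0.68079386, 0.87168777]), 'attitude': array([[-0.74962101,  0.43205442, -0.50139536],
       [-0.66168138, -0.50715588,  0.55224149],
       [-0.01568723,  0.7457358 ,  0.66605707]])}
{'time_s': 0.05, 'joint_positions': array([-0.02262804,  0.3328381 , -0.06473653,  1.46093887,  0.0216205 ,
        1.34991928, -0.08849757]), 'joint_vel': array([ 0.00038921, -0.00073513,  0.0003434 , -0.00132628, -0.00052976,
        0.00068698, -0.00139704]), 'joint_torque': array([ 1.25787636e-03, -6.27374411e+01,  4.87523898e-02, -3.92850816e+01,
        1.61806459e-02,  7.30279644e-03, -1.22986830e-05]), 'tool_pos': array([6.24643194e-01, 2.78428320e-05, 2.47538279e-01]), 'orientation': array([[-9.04977706e-05,  9.99999009e-01, -1.40498900e-03],
       [ 9.99999993e-01,  9.03923040e-05, -7.51290617e-05],
       [-7.50019871e-05, -1.40499579e-03, -9.99999010e-01]]), 'force': array([-0.36292003,  0.06606006,  0.28533039]), 'wrist_torque': array([-0.02530073, -0.01652561,  0.01067145]), 'grip_force': 0.0, 'grip_width': 0.08522046304265511}
```

View pics/scene0.png

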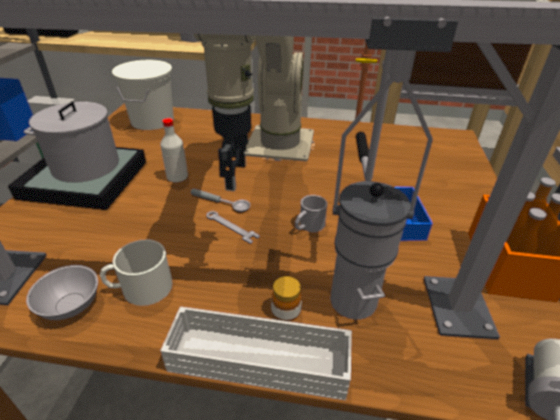

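View pics/side0.png

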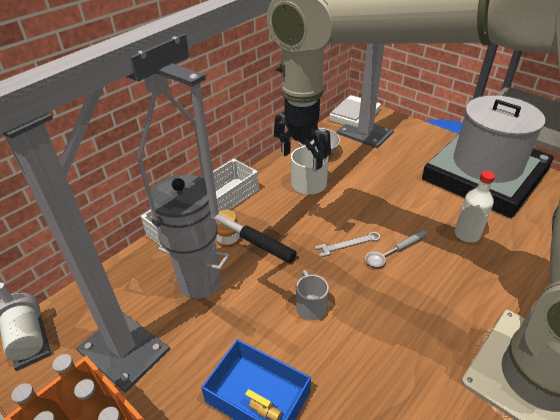

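Scene: white jug at about (142,272), can at (370,250), black grip at (361,150). Side: white jug at (310,170), black grip at (243,232)–(293,258). The grey mug is a decoy. I'll enlarge these areas.

Run:
```python
import cv2,numpy as np
a=cv2.imread('pics/scene0.png');b=cv2.imread('pics/side0.png')
def cr(i,u,v,w=100,h=75): 
    r=cv2.resize(i[v:v+h,u:u+w],None,fx=4,fy=4,interpolation=cv2.INTER_CUBIC)
    for k in range(0,w,20): cv2.putText(r,str(u+k),(k*4,10),0,.35,(0,0,255));cv2.line(r,(k*4,12),(k*4,16),(0,0,255))
    for k in range(0,h,20): cv2.putText(r,str(v+k),(0,k*4+4),0,.35,(0,0,255));cv2.line(r,(22,k*4),(28,k*4),(0,0,255))
    return r
cv2.imwrite('pics/z.png',np.vstack([np.hstack([cr(a,95,230),cr(a,330,110)]),np.hstack([cr(b,270,130),cr(b,205,200)])]))
```

```text
(no output)
```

View pics/z.png

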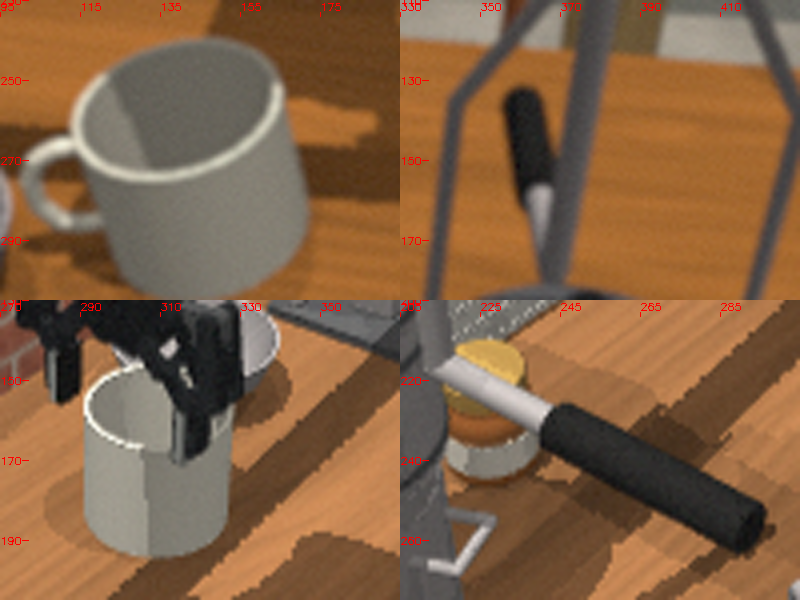

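```bash
cat > m.py <<'E'
from h import *
from scipy.optimize import least_squares
A=tri(('scene0',360.9,134.5),('side0',292,256.8)); B=tri(('scene0',364.8,157.8),('side0',244.5,231.3))
J=tri(('scene0',139.5,257.5),('side0',309.2,156.2))
print('ends',A,B,'mid',(A+B)/2,'len',np.linalg.norm(A-B),'yaw',np.arctan2(B[1]-A[1],B[0]-A[0]));print('jug',J,atz('scene0',139.5,257.5,.1),atz('side0',309.2,156.2,.1))
# jug rim extents check by circle projection
for f in('scene0','side0'):
    t=np.linspace(0,6.28,100); q=np.array([proj(f,[J[0]+.055*np.cos(a),J[1]+.055*np.sin(a),.1]) for a in t]); print(f,q.min(0),q.max(0))
M=(A+B)/2
# joint fit: rail frame yaw, origin
def mod(p):
    x,y,w=p; ex=np.array([np.cos(w),np.sin(w),0]); ey=np.array([-np.sin(w),np.cos(w),0]); o=np.array([x,y,0])
    h=o+.3*ey-.23*ex+[0,0,.27]; return o,ex,ey,h
def res(p):
    o,ex,ey,h=mod(p[:3]); r=[]
    for f,pt,P in(('scene0',(360.9,134.5),h-.0575*ex),('side0',(292,256.8),h-.0575*ex),('scene0',(364.8,157.8),h+.0575*ex),('side0',(244.5,231.3),h+.0575*ex)): r+=list(proj(f,P)-pt)
    j=o+p[3]*ey+[0,0,.1]
    r+=list(proj('scene0',j)-(139.5,257.5))+list(proj('side0',j)-(309.2,156.2)); return np.array(r)
s=least_squares(res,[.85,0,0,-.1]); print(s.x,s.fun.round(1)); o,ex,ey,h=mod(s.x); print('h',h,'jug',o+s.x[3]*ey,'travel',.3-s.x[3])
for n,P in dict(canbase=o+.3*ey+[0,0,.12],jug0=o+s.x[3]*ey,postp=o+.53*ey,postm=o-.53*ey,trolley=o+.3*ey+[0,0,.566]).items(): print(n,proj('scene0',P).round(),proj('side0',P).round())
E
python3 m.py
```

```text
ends [0.42896575 0.26282623 0.27161747] [0.53925899 0.27103858 0.2709519 ] mid [0.48411237 0.2669324  0.27128468] len 0.11060056316004603 yaw 0.07432210513531971
jug [ 0.75265039 -0.19351734  0.09688072] [ 0.75708412 -0.18926607  0.1       ] [ 0.75063833 -0.19286789  0.1       ]
scene0 [111.88011088 238.94982162] [164.45994984 274.54486134]
side0 [289.9891979  145.33780621] [327.68263283 167.020504  ]
[ 0.73862934 -0.01366217  0.08275908 -0.17857866] [-0.9  0.   0.8  1.  -0.4  0.8 -1.3 -0.  -0.3 -1.3 -1.  -0.2]Traceback (most recent call last):
  File "m.py", line 19, in <module>
    s=least_squares(res,[.85,0,0,-.1]); print(s.x,s.fun.round(1)); o,ex,ey,h=mod(s.x); print('h',h,'jug',o+s.x[3]*ey,'travel',.3-s.x[3])
                                                                             ~~~^^^^^
  File "m.py", line 12, in mod
    x,y,w=p; ex=np.array([np.cos(w),np.sin(w),0]); ey=np.array([-np.sin(w),np.cos(w),0]); o=np.array([x,y,0])
    ^^^^^
ValueError: too many values to unpack (expected 3)
```

```bash
python3 - <<'E'
s=open('m.py').read().replace("o,ex,ey,h=mod(s.x)","o,ex,ey,h=mod(s.x[:3])")
s+='''
np.savez('rail.npz',o=o,ex=ex,ey=ey,h=h)
def rb(p):
    r=[]
    t=np.linspace(0,6.28,200)
    for f,m in(('scene0',(113,239.5,165.7,275.5)),('side0',(290.5,None,327.8,167))):
        q=np.array([proj(f,[p[0]+.055*np.cos(a),p[1]+.055*np.sin(a),.1]) for a in t]); b=np.r_[q.min(0),q.max(0)]
        r+=[bi-mi for bi,mi in zip(b,m) if mi is not None]
    return r
q=least_squares(rb,J[:2]); j=q.x; d=np.r_[j,0]-o; print('jug rim fit',j,np.round(q.fun,1),'along',d@ey,'across',d@ex,'travel',.3-d@ey)
st=ctrl.observe(); R=st['orientation']; Rg=np.c_[ex,-ey,[0,0,-1]]
print('slide to handle cm',100*R.T@(h-[0,0,.002]-st['tool_pos']),'rot',cv2.Rodrigues(R.T@Rg)[0].ravel())
'''
open('m.py','w').write(s)
E
python3 m.py
```

```text
ends [0.42896575 0.26282623 0.27161747] [0.53925899 0.27103858 0.2709519 ] mid [0.48411237 0.2669324  0.27128468] len 0.11060056316004603 yaw 0.07432210513531971
jug [ 0.75265039 -0.19351734  0.09688072] [ 0.75708412 -0.18926607  0.1       ] [ 0.75063833 -0.19286789  0.1       ]
scene0 [111.88011088 238.94982162] [164.45994984 274.54486134]
side0 [289.9891979  145.33780621] [327.68263283 167.020504  ]
[ 0.73862934 -0.01366217  0.08275908 -0.17857866] [-0.9  0.   0.8  1.  -0.4  0.8 -1.3 -0.  -0.3 -1.3 -1.  -0.2]
h [0.48461714 0.26629819 0.27      ] jug [ 0.75339148 -0.19162963  0.        ] travel 0.47857866208615935
canbase [362. 263.] [190. 248.]
jug0 [148. 287.] [307. 183.]
postp [458. 308.] [122. 349.]
postm [  4. 277.] [364. 133.]
trolley [407.  36.] [149.  57.]
jug rim fit [ 0.75254529 -0.19160164] [-0.3 -0.5 -0.4 -0.9 -0.9 -0.5  0.3] along -0.17848081587602113 across -0.0008409805909696706 travel 0.4784808158760211
slide to handle cm [ 26.62806274 -14.00702481  -2.02287098] rot [-9.78542693e-04  9.87125371e-04  1.48811693e+00]
```

Emit:
servo_tool(moves=[{"slide":[0,0,-5],"rot":[0,0,0.15]},{"slide":[1,-1,-9],"rot":[0,0,0.32]},{"slide":[5,-4,-9],"rot":[0,0,0.49]},{"slide":[9,-7,-9],"rot":[0,0,0.66]},{"slide":[13,-10,-9],"rot":[0,0,0.83]},{"slide":[17,-12,-9],"rot":[0,0,1.0]},{"slide":[21,-13,-9],"rot":[0,0,1.17]},{"slide":[24.5,-14,-9],"rot":[0,0,1.34]},{"slide":[26.6,-14,-9],"rot":[0,0,1.488]},{"slide":[26.6,-14,-9],"rot":[0,0,1.488]}], gripper=8.5)

```text
time_s: 1.35
tool_pos: [0.4843, 0.2675, 0.3377]
orientation: [[0.996, 0.086, -0.001], [0.086, -0.996, -0.0], [-0.001, 0.0, -1.0]]
force: [-0.4, -0.3, 0.7]
grip_width: 0.0847
grip_force: 0.0
```

Run:
```python
from h import *
c,s=cap('wrist','w1.png'); r=np.load('rail.npz'); R=s['orientation']; Rg=np.c_[r['ex'],-r['ey'],[0,0,-1]]
print(s['time_s'],s['tool_pos'],s['joint_positions'],'to handle',100*R.T@(r['h']-[0,0,.002]-s['tool_pos']),cv2.Rodrigues(R.T@Rg)[0].ravel())
T=np.array(c['hand_eye']); K=np.array(c['intrinsics'])
img=c['img'].copy()
for k in(-.0575,0,.0575):
    p=np.linalg.inv(T)@np.r_[R.T@(r['h']+k*r['ex']-s['tool_pos']),1]; q=K@[p[0],-p[1],-p[2]]; q=q[:2]/q[2]; print(q)
    cv2.circle(img,tuple(int(v) for v in q),3,(255,0,0),-1)
cv2.imwrite('pics/w1b.png',img[:,:,::-1])
```

```text
1.35 [0.48426754 0.26750325 0.33772398] [-0.44979132  0.14853127 -0.15527069  1.50060813  0.02244279  1.49516103
 -2.09010686] to handle [0.03188203 0.12294301 6.97237011] [1.81369998e-05 1.05773365e-03 3.02682078e-03]
[283.90223402 300.50560715]
[284.45571337 225.81874537]
[285.10469955 138.24413081]
```

View pics/w1b.png

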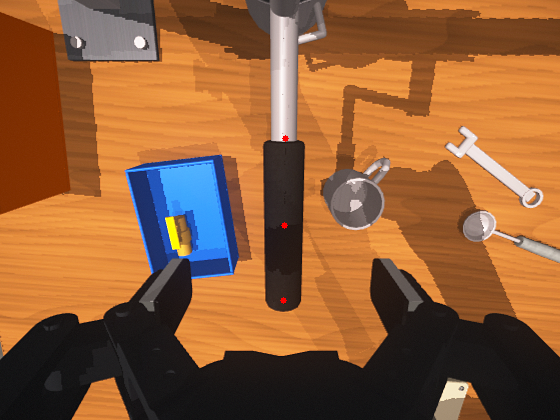

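The wrist view shows the black grip from (284,142) to (284,308), and the predicted axis points fall on it. Descending.

Emit:
servo_tool(moves=[{"slide":[0,0.1,3.5],"rot":[0,0,0]},{"slide":[0,0.1,7.0],"rot":[0,0,0]},{"slide":[0,0.1,7.0],"rot":[0,0,0]}])

```text
time_s: 1.78
tool_pos: [0.4845, 0.2629, 0.2661]
orientation: [[0.997, 0.083, -0.004], [0.083, -0.997, -0.003], [-0.004, 0.003, -1.0]]
force: [-0.5, -0.1, -0.0]
grip_width: 0.085
grip_force: 0.0
```

Emit:
servo_tool(moves=[{"slide":[0,0,0],"rot":[0,0,0]},{"slide":[0,0,0],"rot":[0,0,0]},{"slide":[0,0,0],"rot":[0,0,0]},{"slide":[0,0,0],"rot":[0,0,0]},{"slide":[0,0,0],"rot":[0,0,0]}], gripper=1.5, force=60)

```text
time_s: 2.4
tool_pos: [0.4854, 0.2654, 0.2695]
orientation: [[0.997, 0.083, 0.002], [0.083, -0.997, 0.001], [0.002, -0.001, -1.0]]
force: [-1.2, -0.5, 4.9]
grip_width: 0.024
grip_force: 58.7
```

Emit:
servo_tool(moves=[{"slide":[0,0.8,0],"rot":[0,0,0]},{"slide":[0,1.8,0],"rot":[0,0,0]},{"slide":[0,2.8,0],"rot":[0,0,0]},{"slide":[0,3.8,0],"rot":[0,0,0]},{"slide":[0,4.8,0],"rot":[0,0,0]},{"slide":[0,5.8,0],"rot":[0,0,0]},{"slide":[0,6.8,0],"rot":[0,0,0]},{"slide":[0,7.8,0],"rot":[0,0,0]},{"slide":[0,8.8,0],"rot":[0,0,0]},{"slide":[0,9.8,0],"rot":[0,0,0]}])

```text
time_s: 3.65
tool_pos: [0.4936, 0.1678, 0.2695]
orientation: [[0.997, 0.083, 0.002], [0.083, -0.997, 0.002], [0.002, -0.001, -1.0]]
force: [-0.8, 2.9, 6.1]
grip_width: 0.0244
grip_force: 59.3
```

Emit:
servo_tool(moves=[{"slide":[0,1,0],"rot":[0,0,0]},{"slide":[0,2,0],"rot":[0,0,0]},{"slide":[0,3,0],"rot":[0,0,0]},{"slide":[0,4,0],"rot":[0,0,0]},{"slide":[0,5,0],"rot":[0,0,0]},{"slide":[0,6,0],"rot":[0,0,0]},{"slide":[0,7,0],"rot":[0,0,0]},{"slide":[0,8,0],"rot":[0,0,0]},{"slide":[0,9,0],"rot":[0,0,0]},{"slide":[0,10,0],"rot":[0,0,0]}])

```text
time_s: 4.9
tool_pos: [0.5019, 0.0677, 0.2695]
orientation: [[0.997, 0.083, 0.002], [0.083, -0.997, 0.001], [0.002, -0.001, -1.0]]
force: [-0.7, 2.1, 5.9]
grip_width: 0.0246
grip_force: 59.3
```

Run:
```python
from h import *
t=[]
for i in range(24):
    c,s=cap('scene',f'a{i}.png'); t.append((s['time_s'],*s['tool_pos']))
np.save('ta.npy',t); print(t[0],t[-1],s['force'],s['grip_width'])
ims=[cv2.imread(f'pics/a{i}.png') for i in (0,3,6,9)]
cv2.imwrite('pics/am.png',cv2.resize(np.vstack([np.hstack(ims[:2]),np.hstack(ims[2:])]),(800,600)))
```

```text
(4.9, np.float64(0.5019269669934254), np.float64(0.0676614058116906), np.float64(0.2694513745295954)) (6.05, np.float64(0.5019784852240003), np.float64(0.06719496414880262), np.float64(0.2694630687133041)) [-0.57537046 -1.76922368  7.33367584] 0.02449336161592927
```

View pics/am.png

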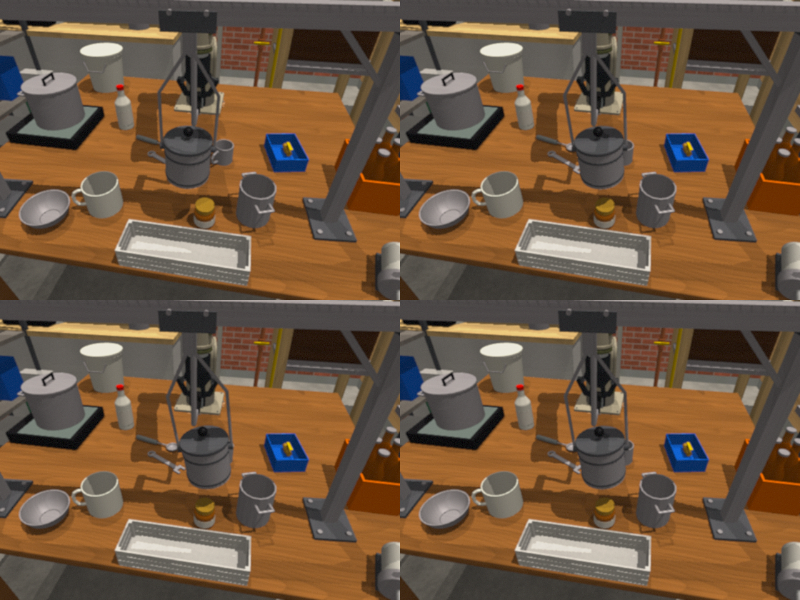

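The can is out of the pot and swinging over the table, with the knob at about (264,183) in full pixels. The pot still stands at about (358,285). Next I track the can body and fit the swing.

```bash
cat > sw.py <<'E'
from h import *
from scipy.optimize import least_squares
W=np.sqrt(9.81/.312); r=np.load('rail.npz'); o,ex,ey=r['o'],r['ex'],r['ey']
TPL=cv2.imread('pics/a0.png')[200:250,240:286]
def plane(f,u,v):  # -> along rail (travel), height, on plane of rail line
    e,d=ray(f,u,v); k=((o-e)@ex)/(d@ex); P=e+k*d; return .3-(P-o)@ey,P[2]
def track(pre,tt):
    # returns times, angle; pin travel from tool
    out=[]
    t4=cv2.resize(TPL,None,fx=4,fy=4,interpolation=cv2.INTER_CUBIC)
    for i,row in enumerate(tt):
        im=cv2.imread(f'pics/{pre}{i}.png')[150:300,20:400]; m=cv2.matchTemplate(cv2.resize(im,None,fx=4,fy=4,interpolation=cv2.INTER_CUBIC),t4,cv2.TM_CCOEFF_NORMED)
        _,sc,_,(x,y)=cv2.minMaxLoc(m); u=20+x/4+23;v=150+y/4+25
        s,z=plane(f'{pre}{i}',u,v); pin=((r['h']-row[1:4])@ey)
        out.append((row[0],np.arctan2(pin-s,.52-z),np.hypot(pin-s,.52-z),sc))
    return np.array(out)
def fit(a):
    t=a[:,0]-a[-1,0]; A=np.c_[np.cos(W*t),np.sin(W*t),np.ones_like(t)]; x,_,_,_=np.linalg.lstsq(A,a[:,1],rcond=None)
    g=least_squares(lambda p:p[0]*np.cos(p[3]*t)+p[1]*np.sin(p[3]*t)+p[2]-a[:,1],[*x,W]).x
    return x,(A@x-a[:,1]).std(),g
E
python3 - <<'E'
from sw import *
a=track('a',np.load('ta.npy')); print(a.round(3)); print(fit(a))
E
```

```text
[[ 4.90e+00 -2.10e-02  3.11e-01  1.00e+00]
 [ 4.95e+00  1.00e-02  3.11e-01  9.62e-01]
 [ 5.00e+00  3.80e-02  3.11e-01  9.35e-01]
 [ 5.05e+00  6.40e-02  3.11e-01  9.06e-01]
 [ 5.10e+00  8.80e-02  3.10e-01  8.75e-01]
 [ 5.15e+00  1.05e-01  3.10e-01  8.41e-01]
 [ 5.20e+00  1.11e-01  3.10e-01  8.28e-01]
 [ 5.25e+00  1.10e-01  3.10e-01  8.38e-01]
 [ 5.30e+00  9.50e-02  3.10e-01  8.60e-01]
 [ 5.35e+00  7.30e-02  3.11e-01  8.96e-01]
 [ 5.40e+00  4.60e-02  3.11e-01  9.29e-01]
 [ 5.45e+00  1.90e-02  3.11e-01  9.54e-01]
 [ 5.50e+00 -8.00e-03  3.11e-01  9.76e-01]
 [ 5.55e+00 -3.40e-02  3.11e-01  9.76e-01]
 [ 5.60e+00 -5.90e-02  3.12e-01  9.55e-01]
 [ 5.65e+00 -7.80e-02  3.11e-01  9.34e-01]
 [ 5.70e+00 -9.40e-02  3.11e-01  9.12e-01]
 [ 5.75e+00 -1.04e-01  3.11e-01  9.02e-01]
 [ 5.80e+00 -1.02e-01  3.11e-01  9.04e-01]
 [ 5.85e+00 -9.30e-02  3.11e-01  9.19e-01]
 [ 5.90e+00 -7.70e-02  3.11e-01  9.35e-01]
 [ 5.95e+00 -5.40e-02  3.11e-01  9.57e-01]
 [ 6.00e+00 -3.10e-02  3.11e-01  9.77e-01]
 [ 6.05e+00 -5.00e-03  3.12e-01  9.74e-01]]
(array([-0.00061026,  0.10569409,  0.00054776]), np.float64(0.0034054234338061853), array([-1.40539437e-04,  1.05759726e-01,  5.58641074e-04,  5.61485563e+00]))
```

```bash
cat > plan.py <<'E'
from sw import *
def plan(x,D,N,lag,t0):
    # x: fit (cos,sin) at last frame; t0 time from last frame to first row
    h=.125; L=.312; th=lambda t:np.array([x[0]*np.cos(W*t)+x[1]*np.sin(W*t), x[1]*np.cos(W*t)-x[0]*np.sin(W*t)])
    # velocity steps at k*h : v_k-v_{k-1}; contribution in phasor (theta, theta'/W)
    T=t0+N*h+lag; y0=th(T)
    A=np.zeros((3,N)); A[2]=1
    for k in range(N):
        for tt,sg in((k,1),(k+1,-1)):
            ph=W*(N-tt)*h; A[:2,k]+=sg/h/(L*W)*np.array([np.sin(ph),np.cos(ph)])
    Dm=np.diff(np.eye(N+2),axis=0)[:,1:-1]; H=Dm.T@Dm
    Hi=np.linalg.inv(H); b=np.r_[-y0,D]; d=Hi@A.T@np.linalg.solve(A@Hi@A.T,b); return d
E
python3 - <<'E'
from plan import *
tt=np.load('ta.npy'); x=fit(track('a',tt))[0]; now=ctrl.observe(); tr=(r['h']-now['tool_pos'])@ey; print(now['time_s'],tr,now['joint_positions'])
for N in(14,16,18,20):
    d=plan(x,.4785-tr,N,.0,now['time_s']-tt[-1][0]); c=100*np.cumsum(d); print(N,(d*100).round(2),c[:10].round(2),(c[10:]-c[9]).round(2))
E
```

```text
6.1 0.19987097533767356 [-2.23358393e-01  5.87468962e-02 -2.22039588e-04  1.73946601e+00
  4.38267499e-04  1.34143052e+00 -1.71219991e+00]
14 [0.35 0.73 1.31 2.09 2.93 3.59 3.87 3.68 3.1  2.33 1.6  1.07 0.74 0.46] [ 0.35  1.08  2.38  4.48  7.41 11.   14.87 18.56 21.66 23.99] [1.6  2.67 3.41 3.88]
16 [0.27 0.49 0.84 1.4  2.11 2.8  3.26 3.35 3.07 2.54 1.96 1.51 1.28 1.19
 1.07 0.72] [ 0.27  0.77  1.61  3.01  5.12  7.91 11.17 14.52 17.59 20.13] [1.96 3.47 4.75 5.94 7.01 7.73]
18 [0.26 0.47 0.74 1.11 1.57 2.02 2.35 2.49 2.43 2.22 1.97 1.78 1.69 1.69
 1.67 1.54 1.21 0.67] [ 0.26  0.73  1.46  2.58  4.14  6.16  8.51 11.   13.43 15.65] [ 1.97  3.75  5.44  7.13  8.8  10.33 11.54 12.22]
20 [0.16 0.36 0.66 1.04 1.46 1.8  2.01 2.05 1.95 1.81 1.71 1.7  1.79 1.89
 1.93 1.83 1.56 1.15 0.71 0.31] [ 0.16  0.52  1.18  2.22  3.68  5.48  7.49  9.53 11.48 13.29] [ 1.71  3.41  5.19  7.09  9.02 10.85 12.41 13.56 14.27 14.57]
```

Emit:
servo_tool(moves=[{"slide":[0,0.26,0],"rot":[0,0,0]},{"slide":[0,0.73,0],"rot":[0,0,0]},{"slide":[0,1.46,0],"rot":[0,0,0]},{"slide":[0,2.58,0],"rot":[0,0,0]},{"slide":[0,4.14,0],"rot":[0,0,0]},{"slide":[0,6.16,0],"rot":[0,0,0]},{"slide":[0,8.51,0],"rot":[0,0,0]},{"slide":[0,11.0,0],"rot":[0,0,0]},{"slide":[0,13.43,0],"rot":[0,0,0]},{"slide":[0,15.65,0],"rot":[0,0,0]}])

```text
time_s: 7.35
tool_pos: [0.515, -0.0887, 0.2695]
orientation: [[0.997, 0.083, 0.002], [0.083, -0.997, 0.001], [0.002, -0.001, -1.0]]
force: [2.2, 2.8, 6.4]
grip_width: 0.0243
grip_force: 59.3
```

Emit:
servo_tool(moves=[{"slide":[0,1.97,0],"rot":[0,0,0]},{"slide":[0,3.75,0],"rot":[0,0,0]},{"slide":[0,5.44,0],"rot":[0,0,0]},{"slide":[0,7.13,0],"rot":[0,0,0]},{"slide":[0,8.8,0],"rot":[0,0,0]},{"slide":[0,10.33,0],"rot":[0,0,0]},{"slide":[0,11.54,0],"rot":[0,0,0]},{"slide":[0,12.22,0],"rot":[0,0,0]}])

```text
time_s: 8.35
tool_pos: [0.5252, -0.2106, 0.2695]
orientation: [[0.997, 0.083, 0.003], [0.083, -0.997, -0.0], [0.003, 0.0, -1.0]]
force: [0.6, 2.0, 8.1]
grip_width: 0.0242
grip_force: 59.4
```

Run:
```python
from plan import *
t=[]
for i in range(24):
    c,s=cap('scene',f'b{i}.png'); t.append((s['time_s'],*s['tool_pos']))
np.save('tb.npy',t); cap('side','side1.png')
a=track('b',t); print(a[::2].round(3)); print(fit(a)); print('travel',(r['h']-s['tool_pos'])@ey, t[0][0],s['joint_positions'])
A=cv2.imread('pics/b23.png')[130:330,50:250];B=cv2.imread('pics/side1.png')[80:280,200:400]
cv2.imwrite('pics/bm.png',cv2.resize(np.hstack([A,B]),None,fx=2,fy=2,interpolation=cv2.INTER_CUBIC))
```

```text
[[ 8.35  -0.053  0.31   0.699]
 [ 8.45  -0.045  0.309  0.662]
 [ 8.55  -0.037  0.308  0.646]
 [ 8.65  -0.037  0.308  0.651]
 [ 8.75  -0.046  0.309  0.667]
 [ 8.85  -0.054  0.31   0.693]
 [ 8.95  -0.063  0.31   0.723]
 [ 9.05  -0.066  0.309  0.745]
 [ 9.15  -0.073  0.31   0.76 ]
 [ 9.25  -0.069  0.31   0.753]
 [ 9.35  -0.063  0.31   0.727]
 [ 9.45  -0.054  0.31   0.698]]
(array([ 0.00571344,  0.01615784, -0.05501268]), np.float64(0.0015829494643997237), array([ 0.00701409,  0.01584887, -0.05510722,  5.74822141]))
travel 0.47881486281880803 8.35 [ 0.08600271  0.18519573  0.24694546  1.60638776 -0.04604404  1.35259194
 -1.14955739]
```

View pics/bm.png

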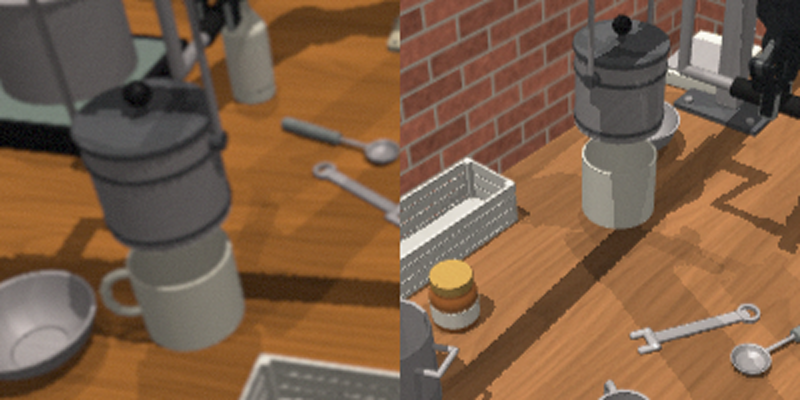

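The can hangs over the white jug in both views: knob at scene (119,177.5) and side (311,91.5). I'll check the centring from the knob, which lies on the can's axis.

Run:
```python
from sw import *
print('start knob',tri(('scene0',377,189),('side0',178,185)), 'expect',o+.3*ey)
k=tri(('b23',119,177.5),('side1',311,91.5)); print('now knob',k,'along',(k-o)@ey,'jug along -.1785', 'plane', .3-plane('b23',119,177.5)[0], plane('scene0',377,189),plane('side1',311,91.5),plane('side0',178,185))
```

```text
start knob [0.708178   0.28621201 0.30454217] expect [0.71382995 0.28531106 0.        ]
now knob [ 0.75032981 -0.19002761  0.3042647 ] along -0.17672902579551875 jug along -.1785 plane -0.17388491814790114 (np.float64(-0.0007620288447822143), np.float64(0.30792712041623677)) (np.float64(0.48331989232664796), np.float64(0.30297291362630074)) (np.float64(0.003552783858757791), np.float64(0.2992471921000892))
```

Emit:
servo_tool(moves=[{"slide":[0,0,0],"rot":[0,0,0]},{"slide":[0,0,0],"rot":[0,0,0]},{"slide":[0,0,0],"rot":[0,0,0]},{"slide":[0,0,0],"rot":[0,0,0]},{"slide":[0,0,0],"rot":[0,0,0]},{"slide":[0,0,0],"rot":[0,0,0]},{"slide":[0,0,0],"rot":[0,0,0]},{"slide":[0,0,0],"rot":[0,0,0]},{"slide":[0,0,0],"rot":[0,0,0]},{"slide":[0,0,0],"rot":[0,0,0]}])

```text
time_s: 10.85
tool_pos: [0.5252, -0.2108, 0.2695]
orientation: [[0.997, 0.082, 0.003], [0.082, -0.997, -0.001], [0.003, 0.001, -1.0]]
force: [2.3, -1.9, 4.6]
grip_width: 0.0241
grip_force: 59.2
```

Emit:
servo_tool(moves=[{"slide":[0,0,0],"rot":[0,0,0]},{"slide":[0,0,0],"rot":[0,0,0]},{"slide":[0,0,0],"rot":[0,0,0]},{"slide":[0,0,0],"rot":[0,0,0]},{"slide":[0,0,0],"rot":[0,0,0]},{"slide":[0,0,0],"rot":[0,0,0]},{"slide":[0,0,0],"rot":[0,0,0]},{"slide":[0,0,0],"rot":[0,0,0]},{"slide":[0,0,0],"rot":[0,0,0]},{"slide":[0,0,0],"rot":[0,0,0]}])

```text
time_s: 12.1
tool_pos: [0.5252, -0.2108, 0.2695]
orientation: [[0.997, 0.082, 0.003], [0.082, -0.997, -0.001], [0.003, 0.001, -1.0]]
force: [3.0, -2.2, 5.2]
grip_width: 0.0243
grip_force: 59.2
```

Run:
```python
from sw import *
t=[]
for i in range(23):
    c,s=cap('scene',f'c{i}.png'); t.append((s['time_s'],*s['tool_pos']))
a=track('c',t); print(a[:,1].round(3)); x=fit(a); print(x,np.hypot(*x[0][:2])*W,s['time_s'],s['force'])
```

```text
[-0.046 -0.049 -0.053 -0.058 -0.057 -0.064 -0.066 -0.067 -0.073 -0.071
 -0.066 -0.066 -0.063 -0.056 -0.052 -0.051 -0.044 -0.044 -0.039 -0.043
 -0.039 -0.04  -0.04 ]
(array([ 0.01127465, -0.01022984, -0.05450579]), np.float64(0.0018128456227963934), array([ 0.01221477, -0.00909317, -0.05421268,  5.45401155])) 0.08536566836413753 13.2 [ 2.43554845 -1.53113887  5.29244649]
```

Emit:
servo_tool(moves=[{"slide":[0,0,0],"rot":[0,0,0]},{"slide":[0,0,0],"rot":[0,0,0]}], force=20)

```text
time_s: 13.5
tool_pos: [0.5252, -0.2108, 0.2695]
orientation: [[0.997, 0.082, 0.003], [0.082, -0.997, -0.001], [0.003, 0.001, -1.0]]
force: [2.4, -2.2, 5.4]
grip_width: 0.0241
grip_force: 59.2
```

Emit:
servo_tool(moves=[{"slide":[0,0,0],"rot":[0,0,0]},{"slide":[0,0,0],"rot":[0,0,0]},{"slide":[0,0,0],"rot":[0,0,0]},{"slide":[0,0,0],"rot":[0,0,0]},{"slide":[0,0,0],"rot":[0,0,0]},{"slide":[0,0,-2],"rot":[0,0,0]},{"slide":[0,0,-5],"rot":[0,0,0]},{"slide":[0,0,-8],"rot":[0,0,0]},{"slide":[-3,0,-9],"rot":[0,0,0]},{"slide":[-3,0,-9],"rot":[0,0,0]}], gripper=8.5)

```text
time_s: 14.75
tool_pos: [0.4937, -0.2135, 0.3598]
orientation: [[0.997, 0.081, 0.002], [0.081, -0.997, -0.001], [0.002, 0.001, -1.0]]
force: [0.4, 0.0, 0.1]
grip_width: 0.0849
grip_force: 0.0
```

Run:
```python
from sw import *
t=[];p=r['h']-.4788*ey
for i in range(23):
    c,s=cap('scene',f'd{i}.png'); t.append((s['time_s'],*p))
cap('side','side2.png')
a=track('d',t); print(a[:,1].round(3)); x=fit(a); print(x,np.hypot(*x[0][:2])*W,s['time_s'],s['force'],s['grip_width'],s['tool_pos'])
A=cv2.imread('pics/d22.png');B=cv2.imread('pics/side2.png')
cv2.imwrite('pics/dm.png',cv2.resize(np.hstack([A,B]),(800,300)))
```

```text
[-0.069 -0.067 -0.068 -0.064 -0.063 -0.058 -0.056 -0.051 -0.044 -0.046
 -0.04  -0.044 -0.04  -0.04  -0.046 -0.049 -0.047 -0.056 -0.059 -0.061
 -0.061 -0.068 -0.069]
(array([-0.01341665, -0.00285437, -0.05482524]), np.float64(0.0018554589535122923), array([-1.33030517e-02, -4.03044730e-03, -5.52147237e-02,  5.44734028e+00])) 0.07691551439656907 15.85 [-0.17199855  0.59621923  0.14980472] 0.08451503305559782 [ 0.4945907  -0.21253211  0.3583219 ]
```

View pics/dm.png

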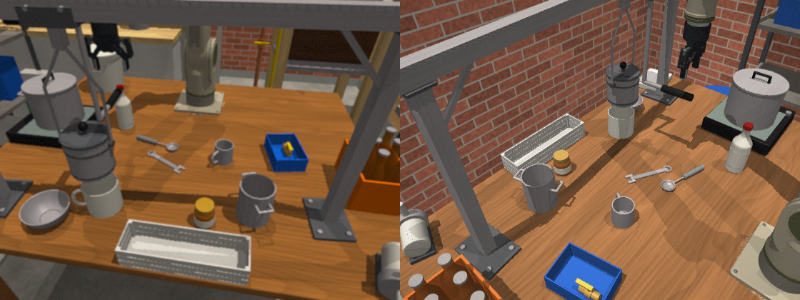

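The gripper is clear, the can hangs over the jug (scene (88,160), side (622,90)), the trolley hasn't moved, and the pot and jug are upright. Handing in.

```bash
python3 -c "
from workcell import ticket; print(ticket.finish_job())"
```

```text
the job is handed in; nothing more can be done
None
```

I handed the job in at about 16 s: the can hangs over the jug, spout within about 3 mm of its centre, swinging no faster than 0.1 rad/s. It stayed that still for about 5 s before I let go of the handle; the gripper is clear, and pot and jug are upright. The hand-in returned no verdict.

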